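# Make up a refill kit and a spotting kit

### The job

Make up two kits from the four snap tins and the bar of soap on the table. The refill kit in the round tin gets any three of the snap tins, packed together side by side, all flat on its floor; the spotting kit in the oblong tray gets the remaining snap tin in the larger compartment and the bar of soap in the smaller one, both flat on the floor. Leave the stapler and the rubber stamp where they are.

Things in the scene. Friction and masses are not known exactly. Their poses are not given: they have to be found in the camera images.
- round_tin: Shallow open round tin of dark metal with a bright floor, fixed to the table: outer diameter 166 mm, inner diameter 160 mm, inner floor 3 mm and rim 11 mm above the table. Three snap tins fit flat in it only as a triangle round its centre (for even room, with their centres about 42 mm from the tin's centre). Origin: centre of the underside; z up.
- oblong_tray: Shallow open dark-walled wooden tray, fixed: outside 92 mm (its x) by 150 mm (its y), walls 3 mm, inner floor 3 mm and rim 11 mm above the table. A 4 mm divider as high as the rim makes two compartments, both 86 mm in x: the larger, 82 mm in y, centred at x = 0, y = +31 mm; the smaller, 58 mm in y, at x = 0, y = -43 mm. Origin: centre of the underside; z up.
- snap_tin_0: One of four identical round, flat closed metal tins of snap fasteners, white with a printed red lid label, 63 mm diameter x 24 mm high, about 80 g, lying flat on the table. Interchangeable with the other three. Origin: centre of the underside; z up along its axis.
- snap_tin_1: One of four identical round, flat closed metal tins of snap fasteners, white with a printed red lid label, 63 mm diameter x 24 mm high, about 80 g, lying flat on the table. Interchangeable with the other three. Origin: centre of the underside; z up along its axis.
- snap_tin_2: One of four identical round, flat closed metal tins of snap fasteners, white with a printed red lid label, 63 mm diameter x 24 mm high, about 80 g, lying flat on the table. Interchangeable with the other three. Origin: centre of the underside; z up along its axis.
- snap_tin_3: One of four identical round, flat closed metal tins of snap fasteners, white with a printed red lid label, 63 mm diameter x 24 mm high, about 80 g, lying flat on the table. Interchangeable with the other three. Origin: centre of the underside; z up along its axis.
- spot_soap: Light green bar of spot soap with rounded edges, 42 mm (its x) by 70 mm (its y) by 22 mm high, about 90 g, lying flat. Origin: centre of the underside; z up. Its long side goes along the tray's x in the smaller compartment, either way round.
- stapler: Dark grey desk stapler, 30 mm (x) by 130 mm (y) by 44 mm high, standing loose; a bystander, not to be moved. Origin: centre of the underside.
- stamp: Rubber stamp with a wooden base and black turned handle, 27 mm (x) by 52 mm (y) by 73 mm high, standing loose; a bystander, not to be moved. Origin: centre of the underside.
There are look-alikes about, which are no part of the job. Leave any purple or turquoise look-alike of the snap_tin_0 alone.

How it is judged:
At the end, for the whole second after the job is handed in: Three snap tins flat on the round tin's floor (4 mm, 0.12 rad), centres within 52 mm of its centre; the fourth flat on the floor of the tray's larger compartment (within 15 mm in x, 14 in y of its centre), the soap likewise in the smaller (14, 13 mm); all at rest (((z of snap_tin_0 in the frame of oblong_tray between -0.001 and 0.007 m and angle between each of snap_tin_0, snap_tin_1, snap_tin_2, snap_tin_3's own z axis and vertical below 0.12 rad and x of snap_tin_0 in the frame of oblong_tray between -0.015 and 0.015 m and y of snap_tin_0 in the frame of oblong_tray between 0.017 and 0.045 m and z of snap_tin_1 in the frame of round_tin between -0.001 and 0.007 m and horizontal distance between each of snap_tin_1, snap_tin_2, snap_tin_3 and round_tin below 0.052 m and z of snap_tin_2 in the frame of round_tin between -0.001 and 0.007 m and z of snap_tin_3 in the frame of round_tin between -0.001 and 0.007 m) or (z of snap_tin_1 in the frame of oblong_tray between -0.001 and 0.007 m and angle between each of snap_tin_1, snap_tin_0, snap_tin_2, snap_tin_3's own z axis and vertical below 0.12 rad and x of snap_tin_1 in the frame of oblong_tray between -0.015 and 0.015 m and y of snap_tin_1 in the frame of oblong_tray between 0.017 and 0.045 m and z of snap_tin_0 in the frame of round_tin between -0.001 and 0.007 m and horizontal distance between each of snap_tin_0, snap_tin_2, snap_tin_3 and round_tin below 0.052 m and z of snap_tin_2 in the frame of round_tin between -0.001 and 0.007 m and z of snap_tin_3 in the frame of round_tin between -0.001 and 0.007 m) or (z of snap_tin_2 in the frame of oblong_tray between -0.001 and 0.007 m and angle between each of snap_tin_2, snap_tin_0, snap_tin_1, snap_tin_3's own z axis and vertical below 0.12 rad and x of snap_tin_2 in the frame of oblong_tray between -0.015 and 0.015 m and y of snap_tin_2 in the frame of oblong_tray between 0.017 and 0.045 m and z of snap_tin_0 in the frame of round_tin between -0.001 and 0.007 m and horizontal distance between each of snap_tin_0, snap_tin_1, snap_tin_3 and round_tin below 0.052 m and z of snap_tin_1 in the frame of round_tin between -0.001 and 0.007 m and z of snap_tin_3 in the frame of round_tin between -0.001 and 0.007 m) or (z of snap_tin_3 in the frame of oblong_tray between -0.001 and 0.007 m and angle between each of snap_tin_3, snap_tin_0, snap_tin_1, snap_tin_2's own z axis and vertical below 0.12 rad and x of snap_tin_3 in the frame of oblong_tray between -0.015 and 0.015 m and y of snap_tin_3 in the frame of oblong_tray between 0.017 and 0.045 m and z of snap_tin_0 in the frame of round_tin between -0.001 and 0.007 m and horizontal distance between each of snap_tin_0, snap_tin_1, snap_tin_2 and round_tin below 0.052 m and z of snap_tin_1 in the frame of round_tin between -0.001 and 0.007 m and z of snap_tin_2 in the frame of round_tin between -0.001 and 0.007 m)) and z of spot_soap in the frame of oblong_tray between -0.001 and 0.007 m and angle between spot_soap's own z axis and vertical below 0.12 rad and x of spot_soap in the frame of oblong_tray between -0.014 and 0.014 m and y of spot_soap in the frame of oblong_tray between -0.056 and -0.03 m and linear speed of each of snap_tin_0, snap_tin_1, snap_tin_2, snap_tin_3, spot_soap below 0.02 m/s); the robot touches nothing.
It fails at once if the stapler is pushed away or knocked over (distance of stapler from where it was at the start of the episode above 0.03 m or angle between stapler's own z axis and vertical above 0.4 rad).
It fails at once if the rubber stamp is pushed away or knocked over (distance of stamp from where it was at the start of the episode above 0.03 m or angle between stamp's own z axis and vertical above 0.4 rad).
It also fails if it takes over 101 s, if anything falls off the work surface, if the arm or the gripper's body presses on something with over 40 N, if the wrist force passes 120 N, or if a joint passes its speed limit or range.

### The arm

A 6-joint arm with a two-finger parallel gripper is mounted at the origin on a cart in front of the work surface, level with it; the furniture and walls round the work are solid. World frame = base frame: x ahead of the robot, y to its left, z up, the work surface at z = 0. Lengths are in m, angles in rad, forces in N, time in s.
With the tool pointing down it reaches from about 0.3 to 0.875 m from the base axis. Payload 6.4 kg.
Tool frame: the origin (TCP) lies midway between the tips of the shut fingers; the grasp point (between the pads) lies 19 mm behind it (ctrl.grip_point_offset is the distance from the TCP to the grasp point, in m); z points along the fingers, y is the line along which they close (so a half turn about z gives the same grasp; the last joint's range is limited). The gripper opens to 85 mm and grips with 20 to 120 N. Pads are 22 mm wide; open, the fingers measure 114 mm over their backs; the gripper's body (76 mm by 85 mm) begins 54 mm behind the grasp point. The pads swing forward as they close: fully open they stand 13 mm farther back than shut.
Start: joints at [-1.337, 0.181, 1.607, -0, 1.354, -0.206], TCP at [0.245, -0.52, 0.231] pointing down, gripper open.
Joint ranges: [-2.99, 2.99], [-0.89, 2.07], [0.3, 2.58], [-1.14, 4.28], [0, 2.63], [-3.12, 3.12]. Speed limits (rad/s): [2.57, 2.57, 3.01, 3.14, 3.14, 3.14].

### API

Orientations are given as a 3x3 rotation matrix whose columns are the frame's x, y, z axes.
In Python, from station import ctrl gives the robot as it stands.
- The arm moves only by the tool carry_out, never from a script. Its argument "deltas" is a list of rows, each an object of numbers: "dx", "dy", "dz": the shift along the world's x, y, z in units of 30 mm (1.0 is 30 mm); "yaw": the turn about the world's z in units of 10 degrees (1.0 is 10 degrees). In form: [{"dx": .., "dy": .., "dz": .., "yaw": ..}, ...]. A call has 1 to 5 rows; each row is the pose to reach, as a shift and turn from the pose commanded when the call began; what a row does not reach only later rows make up. A row lasts 1/8 s, in which the tool goes at most 62.5 mm and 10.7 degrees, less where a joint would pass 70% of its speed; a pose out of reach is approached as far as the arm can. A call with a gripper value outside its range is refused whole. "grip" is the opening, from 0 (shut) to 1 (fully open), set as the call begins (left out, the last holds). The fingers move at their own pace and stop on an object; "newtons" is the grip in N (left out, the last holds). Time passes only in rows, so rows that repeat a pose let the fingers close. It gives the time, the measured TCP pose, the force, the opening and the grip force at its end, in the units of the state.
- ctrl.sense(): the state, without advancing time (a new reading comes with each control period).
- ctrl.camera(name): name is "scene" or "top" or "wrist"; returns (picture, depth): 420x560x3 uint8, red, green, blue; 420x560 float32, m along the optical axis (not along the pixel's ray), 0 where there is no reading.
- ctrl.get_calibration(name): a dict with "camera_matrix" (3x3 intrinsics, pixels), "k1" (the pictures are not rectified: a ray, as slopes to the right and down, at radius r is drawn at 1 + k1 r^2 times it, then the intrinsics apply), "R" (3x3) and "t" (3): a world point X has camera coordinates R X + t; the wrist camera has in their place "tool_from_camera" (4x4, takes a point from camera to tool coordinates, whose origin is the TCP and whose axes are the flange's). Camera axes: x right, y down, z forward; pixel columns grow to the right and rows downward; lengths in m; the calibration is good to about 2 mm. A picture is of the moment at which its call begins: read the wrist's pose just before it. get_calibration takes no time and is no camera call.
- ctrl.job_done(): hands the job in; it is judged then, once.
The state is a dict: "time": time; "joints": joint angles; "joint_velocities": joint speeds; "joint_efforts": joint torques, N m; "tool_pos": TCP position; "ee_rot": TCP orientation; "wrist_force": force on the tool from outside, world axes, zero at the start; "moment": the same for the moment, N m; "finger_gap": finger opening in m; "gripper_force": force on a finger pad.
Only numpy, scipy, OpenCV 4.12 (cv2) and the standard library are available. Lean on these libraries where they do the work, as an engineer would, in place of code of your own. Each camera call takes 0.05 s, during which the arm holds its last target. There are 200 camera calls.

## Working session

There is one attempt and no reset: what is moved stays moved. The work goes in short steps, Python scripts to look and compute and a tool call to move; the robot and the scene stay as the last step left them, time stands still between calls to the robot, and variables do not carry over. Pictures are saved under pics/ and viewed, at most 14 in all, crops included, and the job is handed in when it is done.

Besides the shell and the picture viewer there is one more tool, called after "Call:" in YAML: its name, and indented under it one key for each argument. carry_out: Moves the arm, as the interface text tells. Its arguments: {"type":"object","properties":{"deltas":{"type":"array","items":{"type":"object","properties":{"dx":{"type":"number"},"dy":{"type":"number"},"dz":{"type":"number"},"yaw":{"type":"number"}}}},"grip":{"type":"number"},"newtons":{"type":"number"}},"required":["deltas"]}

```bash
mkdir -p pics; ls
python3 - <<'E'
from station import ctrl
import cv2,numpy as np
for n in("scene","top"):
    p,d=ctrl.camera(n); cv2.imwrite(f"pics/{n}0.png",p[:,:,::-1]); np.savez(f"{n}0.npz",p=p,d=d)
    c=ctrl.get_calibration(n); print(n,{k:np.round(np.array(v),4).tolist() for k,v in c.items()})
print(ctrl.get_calibration("wrist")); print(ctrl.sense())
E
```

```text
pics
scene {'camera_matrix': [[523.8779, 0.0, 274.3111], [0.0, 523.8779, 212.0174], [0.0, 0.0, 1.0]], 'k1': -0.0001, 'R': [[0.7693, -0.6389, -0.0036], [-0.268, -0.3176, -0.9096], [0.58, 0.7007, -0.4155]], 't': [-0.3763, 0.247, 0.9572]}
top {'camera_matrix': [[522.6461, 0.0, 278.6821], [0.0, 522.6461, 207.3369], [0.0, 0.0, 1.0]], 'k1': -0.1353, 'R': [[0.0221, -0.9996, 0.0151], [-0.9972, -0.0232, -0.0718], [0.0721, -0.0134, -0.9973]], 't': [0.1257, 0.599, 1.0829]}
{'camera_matrix': array([[311.36957596,   0.        , 277.15274304],
       [  0.        , 311.36957596, 207.73004588],
       [  0.        ,   0.        ,   1.        ]]), 'k1': 0.008061328178682233, 'tool_from_camera': array([[-3.61932975e-04, -9.45786310e-01, -3.24789355e-01,
         8.37394682e-02],
       [ 9.99999903e-01, -4.23736357e-04,  1.19557815e-04,
        -5.68957753e-04],
       [-2.50701203e-04, -3.24789280e-01,  9.45786372e-01,
        -1.43357627e-01],
       [ 0.00000000e+00,  0.00000000e+00,  0.00000000e+00,
         1.00000000e+00]])}
{'time': 0.1, 'joints': array([-1.33731454e+00,  1.81465770e-01,  1.60793658e+00, -1.94749166e-05,
        1.35380941e+00, -2.06310627e-01]), 'joint_velocities': array([ 0.0001394 , -0.00079921, -0.00074671,  0.00092774, -0.00187841,
        0.00101065]), 'joint_efforts': array([ 7.01394970e-05, -4.45875514e+01, -3.52239490e+01, -1.63958593e-04,
        4.10686320e-03, -1.75042487e-05]), 'tool_pos': array([ 0.24469022, -0.51976921,  0.23046099]), 'ee_rot': array([[ 9.04838335e-01,  4.25755134e-01, -3.93108712e-04],
       [ 4.25755200e-01, -9.04837025e-01,  1.57077438e-03],
       [ 3.13065939e-04, -1.58866495e-03, -9.99998689e-01]]), 'wrist_force': array([ 0.14139572,  0.26890991, -0.08564538]), 'moment': array([-0.00901541, -0.01255579,  0.07294652]), 'gripper_force': 0.0, 'finger_gap': 0.08558395518369424}
```

View pics/scene0.png

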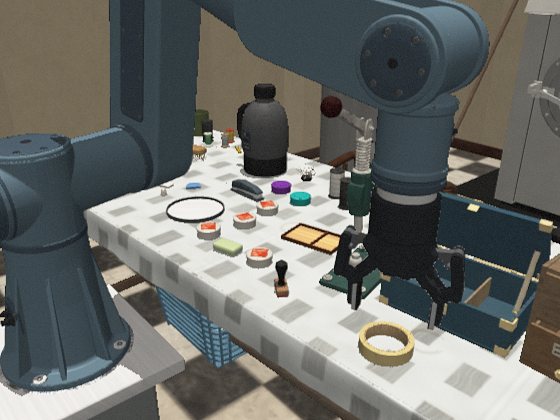

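View pics/top0.png

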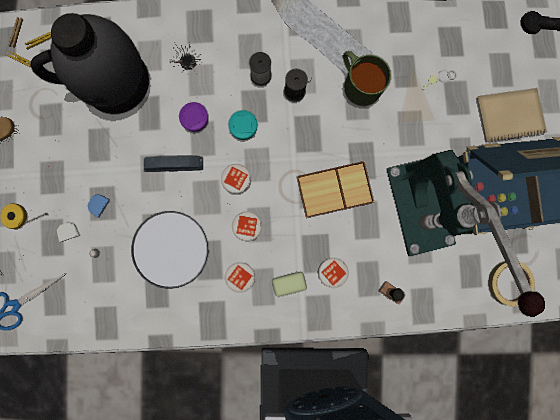

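The top view shows everything clear of the arm: round tin at (170,249), tray (335,189), red-labelled tins at (236,179), (246,226), (240,277) and (333,272), soap (289,284), stapler (173,163), stamp (391,292). The scene view shows the same, with snap tins near (267,208), (244,220), (208,229) and (259,257).

```bash
cat > h.py <<'E'
import numpy as np,cv2
from station import ctrl
def cal(n):
    c=ctrl.get_calibration(n); K=np.array(c["camera_matrix"]); k=np.array([c["k1"],0,0,0.])
    if n=="wrist":
        s=ctrl.sense(); T=np.eye(4);T[:3,:3]=s["ee_rot"];T[:3,3]=s["tool_pos"]
        W=T@np.array(c["tool_from_camera"]); return K,k,W[:3,:3],W[:3,3]
    R=np.array(c["R"]);return K,k,R.T,-R.T@np.array(c["t"])
def rays(C,px):   # origin, world directions (optical-axis depth 1)
    u=cv2.undistortPoints(np.float64(px).reshape(-1,1,2),C[0],C[1])[:,0]
    return C[3],np.c_[u,np.ones(len(u))]@C[2].T
def onplane(C,px,z):
    o,d=rays(C,px); return o+d*((z-o[2])/d[:,2])[:,None]
def tri(Ca,pa,Cb,pb):
    oa,da=rays(Ca,[pa]);ob,db=rays(Cb,[pb]);da,db=da[0],db[0]
    s=np.linalg.lstsq(np.c_[da,-db],ob-oa,rcond=None)[0];A,B=oa+s[0]*da,ob+s[1]*db
    return (A+B)/2,np.linalg.norm(A-B)
def cloud(C,d):
    v,u=np.mgrid[:d.shape[0],:d.shape[1]]
    o,r=rays(C,np.c_[u.ravel(),v.ravel()]); return (o+r*d.reshape(-1,1)).reshape(*d.shape,3)
def blobs(m,amin,amax=1e9):
    m=cv2.morphologyEx(m.astype(np.uint8),cv2.MORPH_CLOSE,np.ones((5,5)))
    cs,_=cv2.findContours(m,cv2.RETR_EXTERNAL,cv2.CHAIN_APPROX_NONE)
    return [cv2.convexHull(c) for c in cs if amin<cv2.contourArea(cv2.convexHull(c))<amax]
def red(p):
    h=cv2.cvtColor(p,cv2.COLOR_RGB2HSV); return ((h[...,0]<10)|(h[...,0]>172))&(h[...,1]>140)&(h[...,2]>120)
def green(p):
    h=cv2.cvtColor(p,cv2.COLOR_RGB2HSV); return (abs(h[...,0].astype(int)-36)<12)&(h[...,1]>40)&(h[...,2]>120)
def cen(c):
    M=cv2.moments(c);return M["m10"]/M["m00"],M["m01"]/M["m00"]
E
python3 - <<'E'
from h import *
np.set_printoptions(precision=4,suppress=True)
I={n:np.load(n+"0.npz") for n in("top","scene")};C={n:cal(n) for n in I}
print("cam",C["top"][3],C["scene"][3])
for f,lo in((red,40),(green,120)):
    B={n:[cen(c) for c in blobs(f(I[n]["p"]),lo)] for n in I}
    for a in B["top"]:
        print(f.__name__,np.round(a,1),"z=.024:",onplane(C["top"],[a],.024 if f is red else .022)[0], end=" ")
        r=min((tri(C["top"],a,C["scene"],b)[1],tuple(b),tuple(tri(C["top"],a,C["scene"],b)[0])) for b in B["scene"])
        print("tri",np.round(r[0],4),np.round(r[1],0),np.round(r[2],4))
P=cloud(C["top"],I["top"]["d"]);H=P[...,2]
print("table z",np.median(H[300:330,100:200]),np.std(H[300:330,100:200]))
for c in blobs((H>.012)&(H<.2),60,8000):
    m=np.zeros(H.shape,np.uint8);cv2.drawContours(m,[c],-1,1,-1);z=np.median(H[m>0])
    r=cv2.minAreaRect(onplane(C["top"],c[:,0],z)[:,:2].astype(np.float32))
    print("blob",np.round(cen(c)),"zmed %.4f max %.3f"%(z,H[m>0].max()),"c",np.round(r[0],4),"size",np.round(r[1],4),"ang",round(r[2],1))
E
```

```text
cam [0.5164 0.1541 1.1211] [-0.1995 -0.8327  0.621 ]
red [239.4 277. ] z=.024: [0.448 0.218 0.024] tri 0.0004 [208. 226.] [0.4479 0.2181 0.0246]
red [333.2 272.5] z=.024: [0.4613 0.0219 0.024 ] tri 0.0004 [259. 252.] [0.4612 0.022  0.0237]
red [246.6 225.5] z=.024: [0.5558 0.2059 0.024 ] tri 0.0012 [244. 216.] [0.5554 0.2062 0.0242]
red [235.5 177.9] z=.024: [0.6559 0.2319 0.024 ] tri 0.0013 [267. 204.] [0.6554 0.2323 0.0239]
green [288.9 284.1] z=.024: [0.4353 0.1143 0.022 ] tri 0.0014 [227. 245.] [0.4341 0.1144 0.0137]
table z -0.00013751000464734542 0.054136660954645525
blob [ 12. 310.] zmed 0.0082 max 0.015 c [0.3617 0.719 ] size [0.0261 0.0312] ang 7.4
blob [393. 292.] zmed 0.0192 max 1.121 c [ 0.4224 -0.1061] size [0.0542 0.0294] ang 57.5
blob [289. 284.] zmed 0.0206 max 1.121 c [0.4352 0.1145] size [0.0416 0.0691] ang 15.3
blob [239. 277.] zmed 0.0244 max 1.121 c [0.448  0.2179] size [0.0584 0.0606] ang 1.4
blob [528. 276.] zmed 0.0242 max 0.411 c [ 0.4609 -0.4087] size [0.0701 0.0187] ang 24.9
blob [503. 285.] zmed 0.0081 max 1.121 c [ 0.4343 -0.3523] size [0.1001 0.0521] ang
[... 1570 characters left out ...]
ang 1.2
blob [260.  67.] zmed 0.0828 max 1.121 c [0.8782 0.1858] size [0.0663 0.0431] ang 1.4
blob [364.  76.] zmed 0.0579 max 1.121 c [ 0.8756 -0.0402] size [0.122  0.1019] ang 8.4
blob [184.  57.] zmed 0.0018 max 1.121 c [0.9298 0.3596] size [0.0771 0.0627] ang 43.0
blob [39. 39.] zmed 0.0099 max 1.121 c [0.9684 0.6934] size [0.0148 0.0615] ang 26.6
blob [15. 31.] zmed 0.0096 max 0.014 c [0.9872 0.756 ] size [0.0145 0.0721] ang 76.6
blob [539.  23.] zmed 0.0701 max 1.121 c [ 1.0144 -0.4293] size [0.0946 0.0549] ang 86.2
blob [320.  25.] zmed 0.0094 max 1.121 c [1.004  0.0487] size [0.0954 0.0487] ang 38.6
blob [287.   6.] zmed 0.0128 max 0.026 c [1.0469 0.1328] size [0.0313 0.0534] ang 1.8
```

Run:
```python
from h import *
np.set_printoptions(precision=4,suppress=True)
I={n:np.load(n+"0.npz") for n in("top","scene")};C={n:cal(n) for n in I}
def near(c,p): return cv2.pointPolygonTest(c,p,False)>=0
# round tin: bright interior + dark ring
E={}
for n,p0 in(("top",(170,249)),("scene",(195,209))):
    g=cv2.cvtColor(I[n]["p"],cv2.COLOR_RGB2GRAY)
    for c in blobs(g<80,800):
        if near(c,p0) and cv2.contourArea(c)<9000:
            w=onplane(C[n],c[:,0],.011);e=cv2.fitEllipse(w[:,:2].astype(np.float32));E[n]=cv2.fitEllipse(c)[0]
            print(n,"tin",np.round(e,4) if 0 else e,"px",E[n])
if len(E)==2: print("tri tin",tri(C["top"],E["top"],C["scene"],E["scene"]))
for n,p0 in(("top",(335,189)),("scene",(314,239))):
    h=cv2.cvtColor(I[n]["p"],cv2.COLOR_RGB2HSV);m=(h[...,0]>8)&(h[...,0]<28)&(h[...,1]>70)&(h[...,2]>90)
    m=cv2.morphologyEx(m.astype(np.uint8),cv2.MORPH_OPEN,np.ones((3,3)))
    cs,_=cv2.findContours(m,cv2.RETR_EXTERNAL,cv2.CHAIN_APPROX_NONE)
    for c in cs:
        if cv2.contourArea(c)<200 or np.hypot(*(np.array(cen(c))-p0))>60: continue
        w=onplane(C[n],c[:,0],.007)[:,:2].astype(np.float32);r=cv2.minAreaRect(w);print(n,"tray",np.round(cen(c),1),np.round(onplane(C[n],[cen(c)],.003)[0],4),"rect",r)
        E.setdefault("t"+n,[]).append(cen(c))
for a in E.get("ttop",[]):
    for b in E.get("tscene",[]): print("tri",a,b,tri(C["top"],a,C["scene"],b))
H=cloud(C["top"],I["top"]["d"])[...,2]
print("floors z: tin %.4f tray %.4f %.4f"%tuple(np.median(H[v-5:v+6,u-5:u+6]) for u,v in((170,249),(320,193),(355,184))))
```

```text
top tin ((0.5019320249557495, 0.36972102522850037), (0.16433218121528625, 0.16496829688549042), 170.38743591308594) px (169.4510040283203, 249.36715698242188)
scene tin ((0.4939437508583069, 0.35938701033592224), (0.16356292366981506, 0.179531529545784), 148.2335205078125) px (194.72235107421875, 209.3955535888672)
tri tin (array([0.501 , 0.3713, 0.0026]), np.float64(0.0015306697960028766))
top tray [320.8 192.4] [0.6316 0.0489 0.003 ] rect ((0.6313204765319824, 0.048925649374723434), (0.08609037846326828, 0.08224759995937347), 15.070923805236816)
top tray [354.2 184.9] [ 0.6496 -0.0231  0.003 ] rect ((0.6493340134620667, -0.022455856204032898), (0.0859198123216629, 0.05725067853927612), 14.234854698181152)
scene tray [327.7 242.2] [ 0.6492 -0.0179  0.003 ] rect ((0.6477111577987671, -0.02367851883172989), (0.07923947274684906, 0.05643657594919205), 13.601283073425293)
scene tray [304.3 234.3] [0.6339 0.0522 0.003 ] rect ((0.629426896572113, 0.047247953712940216), (0.07994124293327332, 0.07864512503147125), 15.140084266662598)
tri (320.8389182833627, 192.37201646090534) (327.6963512677798, 242.18119975262832) (array([ 0.6556,  0.0274, -0.0209]), np.float64(0.05715808035999429))
tri (320.8389182833627, 192.37201646090534) (304.3489583333333, 234.30164930555554) (array([0.6313, 0.0492, 0.005 ]), np.float64(0.00031123039234487205))
tri (354.15246945448285, 184.92032352435035) (327.6963512677798, 242.18119975262832) (array([ 0.6479, -0.0215,  0.0053]), np.float64(0.003664786833091541))
tri (354.15246945448285, 184.92032352435035) (304.3489583333333, 234.30164930555554) (array([ 0.6231, -0.0003,  0.033 ]), np.float64(0.057461937099280935))
floors z: tin 0.0033 tray 0.0031 0.0029
```

Call:
carry_out:
  deltas:
    - {"dx":0.6,"dy":1.9,"dz":0,"yaw":0.8}
    - {"dx":1.2,"dy":3.8,"dz":0,"yaw":1.6}
    - {"dx":1.8,"dy":5.7,"dz":0,"yaw":2.4}
    - {"dx":2.4,"dy":7.6,"dz":0,"yaw":3.2}
    - {"dx":3.0,"dy":9.5,"dz":0,"yaw":4.0}
  grip: 1
  newtons: 40

```text
time: 0.72
tool_pos: [0.3349, -0.2333, 0.231]
ee_rot: [[0.416, 0.909, 0.0], [0.909, -0.416, 0.0], [0.0, -0.0, -1.0]]
wrist_force: [1.8, -0.6, -0.6]
finger_gap: 0.0856
gripper_force: 0.0
```

Call:
carry_out:
  deltas:
    - {"dx":0.6,"dy":1.9,"dz":0,"yaw":0.8}
    - {"dx":1.2,"dy":3.8,"dz":0,"yaw":1.6}
    - {"dx":1.8,"dy":5.7,"dz":0,"yaw":2.4}
    - {"dx":2.4,"dy":7.6,"dz":-0.5,"yaw":3.2}
    - {"dx":3.0,"dy":9.5,"dz":-1.0,"yaw":4.0}

```text
time: 1.35
tool_pos: [0.4252, 0.0517, 0.2012]
ee_rot: [[-0.267, 0.964, 0.001], [0.964, 0.267, -0.0], [-0.001, 0.001, -1.0]]
wrist_force: [0.6, -0.5, -0.2]
finger_gap: 0.0855
gripper_force: 0.0
```

Run:
```python
from h import *
np.set_printoptions(precision=4,suppress=True)
C=cal("wrist");p,d=ctrl.camera("wrist");cv2.imwrite("pics/w1.png",p[:,:,::-1]);s=ctrl.sense();print(s["tool_pos"],C[3])
T=cal("top");pt=np.load("top0.npz")["p"]
for f,lo,z in((red,200,.024),(green,500,.02)):
    for c in blobs(f(p),lo):
        w=onplane(C,c[:,0],z)[:,:2].astype(np.float32);print(f.__name__,np.round(cen(c)),onplane(C,[cen(c)],z)[0],cv2.minAreaRect(w))
        if f is green:
            b=max(blobs(green(pt),120),key=cv2.contourArea);print("soap tri",tri(C,cen(c),T,cen(b)))
```

```text
[0.4246 0.0584 0.199 ] [0.4027 0.1329 0.3445]
red [303. 217.] [0.4626 0.0238 0.024 ] ((0.4629128873348236, 0.022315742447972298), (0.022448867559432983, 0.02581908367574215), 30.33472442626953)
red [462.  60.] [0.5591 0.2131 0.024 ] ((0.5588624477386475, 0.21287807822227478), (0.02570894919335842, 0.025786733254790306), 82.85786437988281)
red [350.  16.] [0.4469 0.2193 0.024 ] ((0.4467027485370636, 0.22077444195747375), (0.024962203577160835, 0.028390174731612206), 55.63044357299805)
green [306. 120.] [0.4352 0.1226 0.02  ] ((0.435207724571228, 0.12041786313056946), (0.035775162279605865, 0.0558764822781086), 16.400381088256836)
soap tri (array([0.4352, 0.1185, 0.0219]), np.float64(0.008416082996437374))
```

Call:
carry_out:
  deltas:
    - {"dx":0.35,"dy":1.5,"dz":-0.5,"yaw":0}
    - {"dx":0.35,"dy":2.15,"dz":-2.0,"yaw":0}
    - {"dx":0.35,"dy":2.15,"dz":-3.8,"yaw":0}
    - {"dx":0.35,"dy":2.15,"dz":-4.2,"yaw":0}
    - {"dx":0.35,"dy":2.15,"dz":-4.2,"yaw":0}

```text
time: 2.02
tool_pos: [0.4351, 0.114, 0.0753]
ee_rot: [[-0.262, 0.965, -0.002], [0.965, 0.262, -0.0], [0.0, -0.001, -1.0]]
wrist_force: [-0.7, 0.2, -0.0]
finger_gap: 0.0858
gripper_force: 0.0
```

Call:
carry_out:
  deltas:
    - {"dz":-1.4}
    - {"dz":-2.2}
    - {"dz":-2.2}

```text
invalid input at $.deltas[0]: expected keys dx, dy, dz, yaw
```

Call:
carry_out:
  deltas:
    - {"dz":0}
    - {"dz":0}
    - {"dz":0}
    - {"dz":0}
    - {"dz":0}
  grip: 0

```text
invalid input at $.deltas[0]: expected keys dx, dy, dz, yaw
```

Call:
carry_out:
  deltas:
    - {"dx":0,"dy":0,"dz":-1.4,"yaw":0}
    - {"dx":0,"dy":0,"dz":-2.2,"yaw":0}
    - {"dx":0,"dy":0,"dz":-2.2,"yaw":0}

```text
time: 2.4
tool_pos: [0.4358, 0.1138, 0.0099]
ee_rot: [[-0.261, 0.965, -0.0], [0.965, 0.261, -0.0], [0.0, -0.0, -1.0]]
wrist_force: [-0.9, -0.7, 0.4]
finger_gap: 0.0854
gripper_force: 0.0
```

Call:
carry_out:
  deltas:
    - {"dx":0,"dy":0,"dz":0,"yaw":0}
    - {"dx":0,"dy":0,"dz":0,"yaw":0}
    - {"dx":0,"dy":0,"dz":0,"yaw":0}
    - {"dx":0,"dy":0,"dz":0,"yaw":0}
    - {"dx":0,"dy":0,"dz":0,"yaw":0}
  grip: 0

```text
time: 3.02
tool_pos: [0.4368, 0.1142, 0.0109]
ee_rot: [[-0.262, 0.965, 0.003], [0.965, 0.262, -0.0], [-0.001, 0.003, -1.0]]
wrist_force: [-1.8, 0.5, 8.6]
finger_gap: 0.0381
gripper_force: 38.9
```

Run:
```python
from h import *
p,d=ctrl.camera("scene");cv2.imwrite("pics/s2.png",cv2.resize(p[170:290,160:310],None,fx=4,fy=4,interpolation=cv2.INTER_CUBIC)[:,:,::-1])
s=ctrl.sense();print(s["tool_pos"],s["finger_gap"],s["wrist_force"])
```

```text
[0.43677999 0.11422407 0.0108958 ] 0.03825707465495829 [-1.3026106   0.14922347  8.68577395]
```

View pics/s2.png

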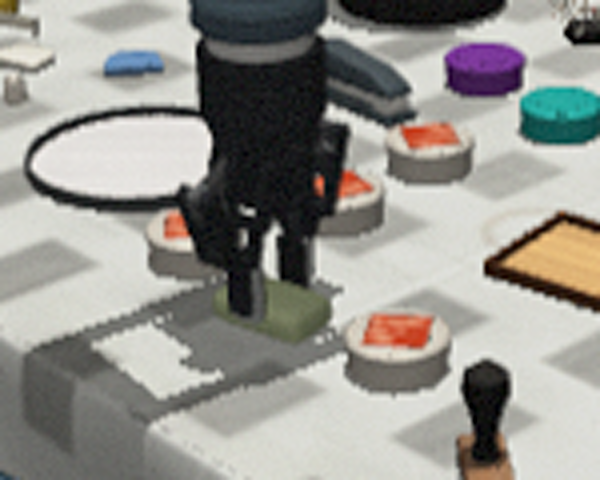

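The crop shows the fingers astride the soap with the near tip about crop (245,318), near its lower edge; the grip is narrower than 42 mm, so I'll compute the tip height.

Run:
```python
from h import *
C=cal("scene")
for px in((160+230/4,170+312/4),(160+245/4,170+318/4),(160+262/4,170+318/4)):
    for z in(0,.005,.01,.015,.02):print(px,np.round(onplane(C,[px],z)[0],4))
```

```text
(217.5, 248.0) [0.4223 0.1402 0.    ]
(217.5, 248.0) [0.4173 0.1324 0.005 ]
(217.5, 248.0) [0.4123 0.1246 0.01  ]
(217.5, 248.0) [0.4073 0.1167 0.015 ]
(217.5, 248.0) [0.4023 0.1089 0.02  ]
(221.25, 249.5) [0.425  0.1278 0.    ]
(221.25, 249.5) [0.42   0.1201 0.005 ]
(221.25, 249.5) [0.415  0.1123 0.01  ]
(221.25, 249.5) [0.4099 0.1046 0.015 ]
(221.25, 249.5) [0.4049 0.0969 0.02  ]
(225.5, 249.5) [0.4331 0.1211 0.    ]
(225.5, 249.5) [0.428  0.1134 0.005 ]
(225.5, 249.5) [0.4229 0.1057 0.01  ]
(225.5, 249.5) [0.4178 0.098  0.015 ]
(225.5, 249.5) [0.4127 0.0903 0.02  ]
```

Call:
carry_out:
  deltas:
    - {"dx":0,"dy":0,"dz":0,"yaw":0}
    - {"dx":0,"dy":0,"dz":0,"yaw":0}
    - {"dx":0.03,"dy":0,"dz":-0.1,"yaw":0}
    - {"dx":0.03,"dy":0,"dz":-0.1,"yaw":0}
  grip: 0.75

```text
time: 3.58
tool_pos: [0.4359, 0.1142, 0.0059]
ee_rot: [[-0.262, 0.965, -0.001], [0.965, 0.262, 0.0], [0.0, -0.001, -1.0]]
wrist_force: [0.2, -0.3, -0.3]
finger_gap: 0.0638
gripper_force: 0.0
```

Call:
carry_out:
  deltas:
    - {"dx":0,"dy":0,"dz":0,"yaw":0}
    - {"dx":0,"dy":0,"dz":0,"yaw":0}
    - {"dx":0,"dy":0,"dz":0,"yaw":0}
    - {"dx":0,"dy":0,"dz":0,"yaw":0}
  grip: 0

```text
time: 4.08
tool_pos: [0.4362, 0.1142, 0.0065]
ee_rot: [[-0.262, 0.965, -0.0], [0.965, 0.262, -0.0], [0.0, -0.0, -1.0]]
wrist_force: [-2.4, -0.1, 5.3]
finger_gap: 0.0396
gripper_force: 39.9
```

Call:
carry_out:
  deltas:
    - {"dx":0,"dy":0,"dz":0.5,"yaw":0}
    - {"dx":0,"dy":0,"dz":1.0,"yaw":0}
    - {"dx":0,"dy":0,"dz":1.5,"yaw":0}
    - {"dx":0,"dy":0,"dz":1.5,"yaw":0}

```text
time: 4.58
tool_pos: [0.4377, 0.1142, 0.0531]
ee_rot: [[-0.262, 0.965, 0.004], [0.965, 0.262, -0.0], [-0.001, 0.004, -1.0]]
wrist_force: [0.7, 0.1, -1.3]
finger_gap: 0.0395
gripper_force: 41.1
```

Run:
```python
from h import *
p,d=ctrl.camera("scene");cv2.imwrite("pics/s3.png",cv2.resize(p[150:270,160:310],None,fx=4,fy=4,interpolation=cv2.INTER_CUBIC)[:,:,::-1])
s=ctrl.sense();print(s["tool_pos"],s["finger_gap"],s["wrist_force"],s["gripper_force"])
```

```text
[0.43696743 0.1142299  0.05221854] 0.039748564290593084 [-0.5574083  -0.27593616 -0.38787277] 41.136626712977886
```

View pics/s3.png

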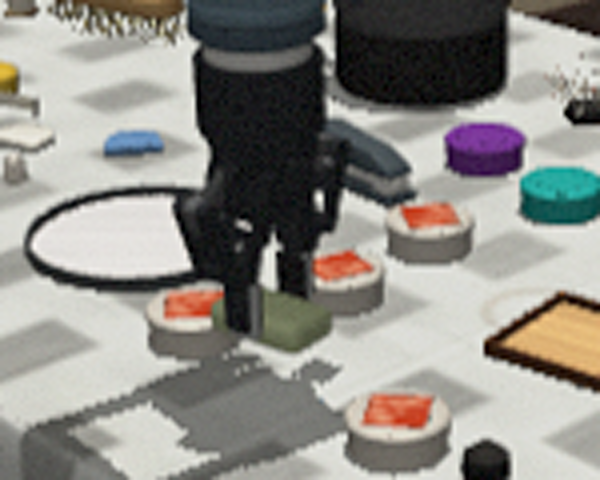

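Soap is held level. Now to the tray.

Call:
carry_out:
  deltas:
    - {"dx":0.6,"dy":-0.4,"dz":0.5,"yaw":-0.9}
    - {"dx":1.3,"dy":-0.8,"dz":0.8,"yaw":-1.8}
    - {"dx":2.1,"dy":-1.3,"dz":0.8,"yaw":-2.7}
    - {"dx":2.9,"dy":-1.8,"dz":0.8,"yaw":-3.6}
    - {"dx":3.7,"dy":-2.3,"dz":0.8,"yaw":-4.5}

```text
time: 5.25
tool_pos: [0.5474, 0.0448, 0.0745]
ee_rot: [[0.502, 0.865, -0.001], [0.865, -0.502, 0.0], [-0.0, -0.001, -1.0]]
wrist_force: [0.3, -0.6, -0.6]
finger_gap: 0.0395
gripper_force: 41.1
```

Call:
carry_out:
  deltas:
    - {"dx":0.8,"dy":-0.5,"dz":0,"yaw":-0.9}
    - {"dx":1.6,"dy":-1.0,"dz":0,"yaw":-1.8}
    - {"dx":2.4,"dy":-1.5,"dz":0,"yaw":-2.7}
    - {"dx":3.0,"dy":-2.0,"dz":0,"yaw":-3.6}
    - {"dx":3.4,"dy":-2.28,"dz":0,"yaw":-4.6}

```text
time: 5.88
tool_pos: [0.6494, -0.024, 0.0741]
ee_rot: [[0.971, 0.239, -0.001], [0.239, -0.971, 0.0], [-0.001, -0.001, -1.0]]
wrist_force: [0.0, 0.3, -1.3]
finger_gap: 0.0397
gripper_force: 41.1
```

Call:
carry_out:
  deltas:
    - {"dx":0,"dy":0,"dz":-0.4,"yaw":0}
    - {"dx":0,"dy":0,"dz":-0.8,"yaw":0}
    - {"dx":0,"dy":0,"dz":-0.8,"yaw":0}

```text
time: 6.25
tool_pos: [0.6469, -0.0223, 0.0488]
ee_rot: [[0.969, 0.248, -0.005], [0.248, -0.969, 0.001], [-0.004, -0.002, -1.0]]
wrist_force: [0.5, 0.2, -1.2]
finger_gap: 0.0392
gripper_force: 41.1
```

Run:
```python
from h import *
s=ctrl.sense();print(s["tool_pos"],s["finger_gap"],s["wrist_force"],s["ee_rot"][:,0])
p,d=ctrl.camera("scene");cv2.imwrite("pics/s4.png",cv2.resize(p[160:280,250:400],None,fx=4,fy=4,interpolation=cv2.INTER_CUBIC)[:,:,::-1])
```

```text
[ 0.64691295 -0.0222507   0.04877139] 0.03921065943190413 [ 0.5238629   0.15442437 -1.16629827] [ 0.96884896  0.24761632 -0.00422394]
```

View pics/s4.png

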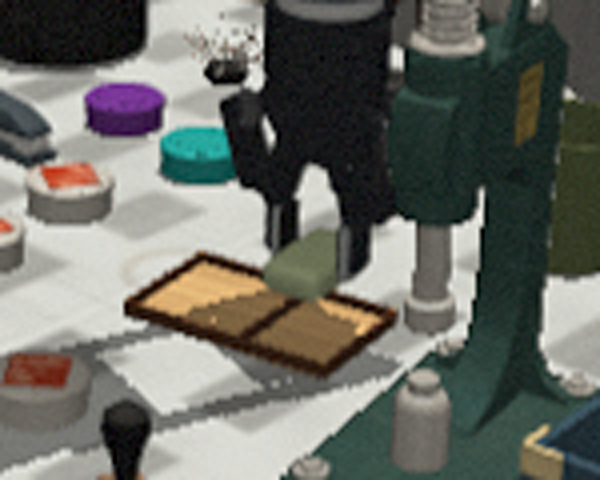

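Soap hangs level over the smaller compartment (crop ~ (305,265)). Lower and release.

Call:
carry_out:
  deltas:
    - {"dx":0,"dy":0,"dz":-0.5,"yaw":0}
    - {"dx":0,"dy":0,"dz":-1.0,"yaw":0}
    - {"dx":0,"dy":0,"dz":-1.25,"yaw":0}
    - {"dx":0,"dy":0,"dz":-1.33,"yaw":0}
    - {"dx":0,"dy":0,"dz":-1.33,"yaw":0}

```text
time: 6.92
tool_pos: [0.6493, -0.0232, 0.0113]
ee_rot: [[0.969, 0.245, 0.0], [0.245, -0.969, 0.0], [0.0, -0.0, -1.0]]
wrist_force: [0.3, 0.5, -1.5]
finger_gap: 0.0393
gripper_force: 41.1
```

Call:
carry_out:
  deltas:
    - {"dx":0,"dy":0,"dz":0,"yaw":0}
    - {"dx":0,"dy":0,"dz":0,"yaw":0}
    - {"dx":0,"dy":0,"dz":0.5,"yaw":0}
    - {"dx":0,"dy":0,"dz":1.5,"yaw":0}
    - {"dx":0,"dy":0,"dz":3.0,"yaw":0}
  grip: 0.7

```text
time: 7.55
tool_pos: [0.6483, -0.023, 0.1021]
ee_rot: [[0.969, 0.245, -0.002], [0.245, -0.969, 0.0], [-0.002, -0.001, -1.0]]
wrist_force: [0.4, -0.7, 1.5]
finger_gap: 0.0599
gripper_force: 0.0
```

Call:
carry_out:
  deltas:
    - {"dx":-0.6,"dy":0.15,"dz":0,"yaw":0.9}
    - {"dx":-1.2,"dy":0.3,"dz":0,"yaw":1.8}
    - {"dx":-1.8,"dy":0.45,"dz":0,"yaw":2.7}
    - {"dx":-2.4,"dy":0.6,"dz":0,"yaw":3.6}
    - {"dx":-3.0,"dy":0.75,"dz":0,"yaw":4.5}
  grip: 1

```text
time: 8.18
tool_pos: [0.5592, -0.0007, 0.1028]
ee_rot: [[0.508, 0.862, 0.002], [0.862, -0.508, -0.0], [0.001, 0.002, -1.0]]
wrist_force: [-0.0, -0.4, -0.3]
finger_gap: 0.0853
gripper_force: 0.0
```

Call:
carry_out:
  deltas:
    - {"dx":-0.7,"dy":0.15,"dz":0,"yaw":0.9}
    - {"dx":-1.4,"dy":0.3,"dz":0,"yaw":1.8}
    - {"dx":-2.1,"dy":0.45,"dz":0,"yaw":2.7}
    - {"dx":-2.8,"dy":0.6,"dz":0,"yaw":3.6}
    - {"dx":-3.24,"dy":0.75,"dz":0,"yaw":4.5}

```text
time: 8.8
tool_pos: [0.4616, 0.0219, 0.1026]
ee_rot: [[-0.25, 0.968, 0.002], [0.968, 0.25, -0.0], [-0.001, 0.001, -1.0]]
wrist_force: [0.1, 1.4, 0.0]
finger_gap: 0.0853
gripper_force: 0.0
```

Run:
```python
from h import *
np.set_printoptions(precision=4,suppress=True)
ctrl.camera("wrist");ctrl.camera("wrist");ctrl.camera("wrist")
s=ctrl.sense();C=cal("wrist");p,d=ctrl.camera("wrist");print(s["tool_pos"],s["joint_velocities"])
T=cal("top");pt,dt=ctrl.camera("top")
for c in blobs(red(p),200):print("red",np.round(cen(c)),onplane(C,[cen(c)],.024)[0])
for c in blobs(green(pt),200):
    w=onplane(T,c[:,0],.025)[:,:2].astype(np.float32);print("soap",cv2.minAreaRect(w),"z",np.median(cloud(T,dt)[...,2][int(cen(c)[1])-3:int(cen(c)[1])+4,int(cen(c)[0])-3:int(cen(c)[0])+4]))
```

```text
[0.4624 0.0218 0.1025] [-0.0049  0.0228 -0.0268  0.0002 -0.0098  0.0324]
red [505.   6.] [0.5644 0.1902 0.024 ]
soap ((0.6385888457298279, 0.02187272161245346), (0.06593988835811615, 0.1380346566438675), 13.037186622619629) z 0.00417217992955865
```

Call:
carry_out:
  deltas:
    - {"dx":0,"dy":0,"dz":-1.2,"yaw":0}
    - {"dx":0,"dy":0,"dz":-2.4,"yaw":0}
    - {"dx":0,"dy":0,"dz":-3.1,"yaw":0}
    - {"dx":0,"dy":0,"dz":-3.3,"yaw":0}
    - {"dx":0,"dy":0,"dz":-3.3,"yaw":0}

```text
time: 9.68
tool_pos: [0.4626, 0.0216, 0.0026]
ee_rot: [[-0.244, 0.97, 0.0], [0.97, 0.244, -0.0], [-0.0, 0.0, -1.0]]
wrist_force: [0.4, 0.3, 0.4]
finger_gap: 0.0854
gripper_force: 0.0
```

Call:
carry_out:
  deltas:
    - {"dx":0,"dy":0,"dz":0,"yaw":0}
    - {"dx":0,"dy":0,"dz":0,"yaw":0}
    - {"dx":0,"dy":0,"dz":0,"yaw":0}
    - {"dx":0,"dy":0,"dz":0,"yaw":0}
  grip: 0

```text
time: 10.18
tool_pos: [0.4631, 0.0216, 0.0037]
ee_rot: [[-0.245, 0.969, 0.002], [0.969, 0.245, -0.001], [-0.001, 0.002, -1.0]]
wrist_force: [-0.7, -0.2, 7.1]
finger_gap: 0.0619
gripper_force: 42.7
```

Call:
carry_out:
  deltas:
    - {"dx":0,"dy":0,"dz":1.0,"yaw":0}
    - {"dx":0.4,"dy":0.1,"dz":2.0,"yaw":0}
    - {"dx":1.8,"dy":0.3,"dz":2.0,"yaw":0}
    - {"dx":3.2,"dy":0.5,"dz":2.0,"yaw":0}
    - {"dx":4.6,"dy":0.7,"dz":2.0,"yaw":0}

```text
time: 10.8
tool_pos: [0.6017, 0.043, 0.0634]
ee_rot: [[-0.245, 0.969, 0.002], [0.969, 0.245, -0.0], [-0.001, 0.001, -1.0]]
wrist_force: [1.1, -0.7, -1.0]
finger_gap: 0.0612
gripper_force: 44.3
```

Call:
carry_out:
  deltas:
    - {"dx":0.8,"dy":0.15,"dz":0,"yaw":0}
    - {"dx":1.05,"dy":0.2,"dz":0,"yaw":0}
    - {"dx":1.05,"dy":0.2,"dz":-0.3,"yaw":0}
    - {"dx":1.05,"dy":0.2,"dz":-0.8,"yaw":0}
    - {"dx":1.05,"dy":0.2,"dz":-0.8,"yaw":0}

```text
time: 11.42
tool_pos: [0.6289, 0.0489, 0.036]
ee_rot: [[-0.245, 0.97, -0.005], [0.97, 0.245, 0.0], [0.002, -0.004, -1.0]]
wrist_force: [-0.2, -0.9, 0.1]
finger_gap: 0.0615
gripper_force: 44.3
```

Call:
carry_out:
  deltas:
    - {"dx":0,"dy":0,"dz":-0.5,"yaw":0}
    - {"dx":0,"dy":0,"dz":-0.85,"yaw":0}
    - {"dx":0,"dy":0,"dz":-1.02,"yaw":0}
    - {"dx":0,"dy":0,"dz":-1.02,"yaw":0}
    - {"dx":0,"dy":0,"dz":-1.02,"yaw":0}

```text
time: 12.05
tool_pos: [0.6318, 0.0488, 0.0078]
ee_rot: [[-0.245, 0.969, 0.0], [0.969, 0.245, -0.0], [-0.0, 0.0, -1.0]]
wrist_force: [0.5, -0.5, -0.2]
finger_gap: 0.0616
gripper_force: 44.2
```

Call:
carry_out:
  deltas:
    - {"dx":0,"dy":0,"dz":0,"yaw":0}
    - {"dx":0,"dy":0,"dz":0,"yaw":0}
    - {"dx":0,"dy":0,"dz":0.5,"yaw":0}
    - {"dx":0,"dy":0,"dz":1.5,"yaw":0}
    - {"dx":0,"dy":0,"dz":3.0,"yaw":0}
  grip: 1

```text
time: 12.68
tool_pos: [0.6306, 0.0489, 0.0984]
ee_rot: [[-0.245, 0.969, -0.002], [0.969, 0.245, 0.0], [0.001, -0.002, -1.0]]
wrist_force: [-0.1, 0.2, 0.1]
finger_gap: 0.0849
gripper_force: 0.0
```

Call:
carry_out:
  deltas:
    - {"dx":0.2,"dy":1.5,"dz":0,"yaw":0}
    - {"dx":0.4,"dy":3.0,"dz":0,"yaw":0}
    - {"dx":0.6,"dy":4.6,"dz":0,"yaw":0}
    - {"dx":0.8,"dy":6.09,"dz":0,"yaw":0}
    - {"dx":0.81,"dy":6.09,"dz":-1.0,"yaw":0}

```text
time: 13.3
tool_pos: [0.6586, 0.2359, 0.0723]
ee_rot: [[-0.249, 0.968, 0.008], [0.968, 0.249, 0.002], [0.0, 0.009, -1.0]]
wrist_force: [0.9, -0.7, -0.8]
finger_gap: 0.0855
gripper_force: 0.0
```

Call:
carry_out:
  deltas:
    - {"dx":0,"dy":0,"dz":-0.5,"yaw":0}
    - {"dx":0,"dy":0,"dz":-1.2,"yaw":0}
    - {"dx":0,"dy":0,"dz":-1.9,"yaw":0}
    - {"dx":0,"dy":0,"dz":-2.18,"yaw":0}
    - {"dx":0,"dy":0,"dz":-2.18,"yaw":0}

```text
time: 13.92
tool_pos: [0.6553, 0.2311, 0.0014]
ee_rot: [[-0.245, 0.97, -0.002], [0.97, 0.245, -0.0], [0.0, -0.002, -1.0]]
wrist_force: [0.3, 0.9, -0.3]
finger_gap: 0.085
gripper_force: 0.0
```

Call:
carry_out:
  deltas:
    - {"dx":0,"dy":0,"dz":0,"yaw":0}
    - {"dx":0,"dy":0,"dz":0,"yaw":0}
    - {"dx":0,"dy":0,"dz":0,"yaw":0}
    - {"dx":0,"dy":0,"dz":0,"yaw":0}
  grip: 0

```text
time: 14.42
tool_pos: [0.6569, 0.2317, 0.0038]
ee_rot: [[-0.245, 0.969, 0.002], [0.969, 0.245, 0.0], [-0.0, 0.002, -1.0]]
wrist_force: [0.4, -1.0, 4.8]
finger_gap: 0.0613
gripper_force: 44.1
```

Call:
carry_out:
  deltas:
    - {"dx":0,"dy":0,"dz":1.2,"yaw":0}
    - {"dx":-0.5,"dy":0.1,"dz":2.4,"yaw":0}
    - {"dx":-2.0,"dy":1.3,"dz":2.5,"yaw":0}
    - {"dx":-3.4,"dy":2.7,"dz":2.5,"yaw":0}
    - {"dx":-4.6,"dy":4.2,"dz":2.5,"yaw":0}

```text
time: 15.05
tool_pos: [0.516, 0.3582, 0.0773]
ee_rot: [[-0.245, 0.97, -0.001], [0.97, 0.245, -0.0], [0.0, -0.001, -1.0]]
wrist_force: [0.8, 0.4, -0.2]
finger_gap: 0.0616
gripper_force: 44.0
```

Call:
carry_out:
  deltas:
    - {"dx":-0.5,"dy":1.2,"dz":0,"yaw":0}
    - {"dx":-0.86,"dy":1.76,"dz":0,"yaw":0}
    - {"dx":-0.86,"dy":1.76,"dz":-0.5,"yaw":0}
    - {"dx":-0.86,"dy":1.76,"dz":-1.4,"yaw":0}
    - {"dx":-0.86,"dy":1.76,"dz":-1.4,"yaw":0}

```text
time: 15.68
tool_pos: [0.4906, 0.4074, 0.0318]
ee_rot: [[-0.244, 0.97, -0.006], [0.97, 0.244, -0.004], [-0.002, -0.006, -1.0]]
wrist_force: [-0.6, 0.5, -1.6]
finger_gap: 0.0614
gripper_force: 44.0
```

Call:
carry_out:
  deltas:
    - {"dx":0,"dy":0,"dz":-0.5,"yaw":0}
    - {"dx":0,"dy":0,"dz":-0.8,"yaw":0}
    - {"dx":0,"dy":0,"dz":-0.94,"yaw":0}
    - {"dx":0,"dy":0,"dz":-0.94,"yaw":0}
    - {"dx":0,"dy":0,"dz":-0.94,"yaw":0}

```text
time: 16.3
tool_pos: [0.4922, 0.4105, 0.0075]
ee_rot: [[-0.245, 0.969, 0.001], [0.969, 0.245, 0.0], [0.0, 0.001, -1.0]]
wrist_force: [0.0, 0.0, 0.0]
finger_gap: 0.0615
gripper_force: 44.0
```

Run:
```python
from h import *
s=ctrl.sense();print(s["tool_pos"],s["finger_gap"],s["wrist_force"])
p,d=ctrl.camera("scene");cv2.imwrite("pics/s5.png",cv2.resize(p[130:280,140:350],None,fx=3.6,fy=3.6,interpolation=cv2.INTER_CUBIC)[:,:,::-1])
```

```text
[0.49224966 0.41052729 0.00746545] 0.06148292043761292 [0.02558455 0.02205405 0.00045624]
```

View pics/s5.png

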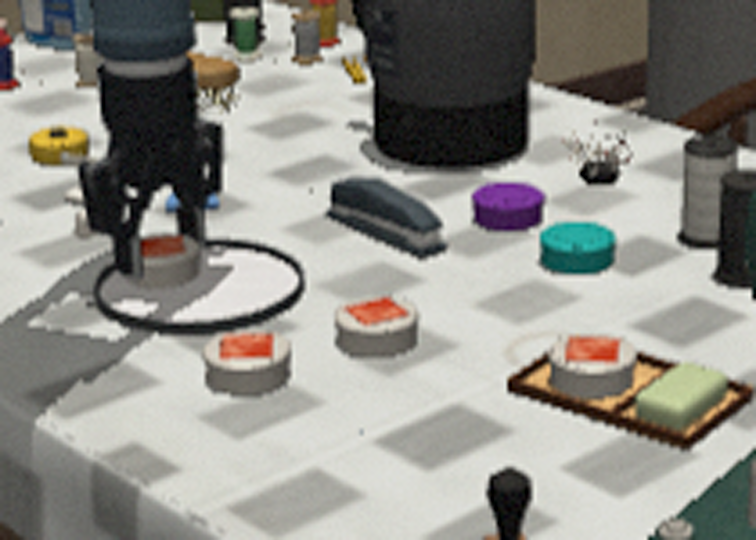

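Picture: tray tin at crop (592,365) and soap (682,395) sit well in the tray; third tin at (165,262) is inside the round tin. Release and fetch the next.

Call:
carry_out:
  deltas:
    - {"dx":0,"dy":0,"dz":0,"yaw":0}
    - {"dx":0,"dy":0,"dz":0,"yaw":0}
    - {"dx":0,"dy":0,"dz":0.5,"yaw":0}
    - {"dx":0,"dy":0,"dz":1.5,"yaw":0}
    - {"dx":0,"dy":0,"dz":3.0,"yaw":0}
  grip: 0.9

```text
time: 16.98
tool_pos: [0.4912, 0.4098, 0.0978]
ee_rot: [[-0.245, 0.969, -0.002], [0.969, 0.245, -0.001], [-0.001, -0.002, -1.0]]
wrist_force: [0.7, 0.6, 1.1]
finger_gap: 0.0765
gripper_force: 0.0
```

Call:
carry_out:
  deltas:
    - {"dx":0.4,"dy":-1.3,"dz":0.2,"yaw":1}
    - {"dx":0.8,"dy":-2.7,"dz":0.2,"yaw":2}
    - {"dx":1.2,"dy":-4.1,"dz":0.2,"yaw":3}
    - {"dx":1.6,"dy":-5.4,"dz":0.2,"yaw":4}
    - {"dx":2.0,"dy":-6.5,"dz":0.2,"yaw":5}
  grip: 1

```text
time: 17.6
tool_pos: [0.5528, 0.2139, 0.1046]
ee_rot: [[-0.903, 0.43, 0.002], [0.43, 0.903, 0.0], [-0.001, 0.001, -1.0]]
wrist_force: [0.9, 0.8, -1.2]
finger_gap: 0.0853
gripper_force: 0.0
```

Call:
carry_out:
  deltas:
    - {"dx":0.12,"dy":-0.33,"dz":-0.5,"yaw":1}
    - {"dx":0.12,"dy":-0.33,"dz":-1.0,"yaw":1}
    - {"dx":0.12,"dy":-0.33,"dz":-2.0,"yaw":1}
    - {"dx":0.12,"dy":-0.33,"dz":-3.0,"yaw":1}
    - {"dx":0.12,"dy":-0.33,"dz":-3.36,"yaw":1}

```text
time: 18.23
tool_pos: [0.5537, 0.206, 0.0004]
ee_rot: [[-0.962, 0.274, -0.004], [0.274, 0.962, -0.0], [0.003, -0.001, -1.0]]
wrist_force: [0.5, 0.5, -0.3]
finger_gap: 0.0852
gripper_force: 0.0
```

Call:
carry_out:
  deltas:
    - {"dx":0,"dy":0,"dz":0,"yaw":0}
    - {"dx":0,"dy":0,"dz":0,"yaw":0}
    - {"dx":0,"dy":0,"dz":0,"yaw":0}
    - {"dx":0,"dy":0,"dz":0,"yaw":0}
    - {"dx":0,"dy":0,"dz":0,"yaw":0}
  grip: 0

```text
time: 18.85
tool_pos: [0.5563, 0.2056, 0.0033]
ee_rot: [[-0.962, 0.272, 0.001], [0.272, 0.962, 0.0], [-0.001, 0.001, -1.0]]
wrist_force: [-1.4, 0.1, 5.3]
finger_gap: 0.0616
gripper_force: 44.3
```

Call:
carry_out:
  deltas:
    - {"dx":0,"dy":0,"dz":1.2,"yaw":0}
    - {"dx":0,"dy":0.2,"dz":2.4,"yaw":0}
    - {"dx":-0.2,"dy":1.6,"dz":2.5,"yaw":0}
    - {"dx":-0.3,"dy":3.2,"dz":2.5,"yaw":0}
    - {"dx":-0.44,"dy":4.6,"dz":2.5,"yaw":0}

```text
time: 19.48
tool_pos: [0.5422, 0.3447, 0.0774]
ee_rot: [[-0.962, 0.273, 0.0], [0.273, 0.962, -0.0], [-0.0, 0.0, -1.0]]
wrist_force: [1.4, 0.3, -2.0]
finger_gap: 0.0616
gripper_force: 44.3
```

Call:
carry_out:
  deltas:
    - {"dx":0,"dy":0.48,"dz":0,"yaw":0}
    - {"dx":0,"dy":0.48,"dz":0,"yaw":0}
    - {"dx":0,"dy":0.48,"dz":-0.5,"yaw":0}
    - {"dx":0,"dy":0.48,"dz":-1.2,"yaw":0}
    - {"dx":0,"dy":0.48,"dz":-1.4,"yaw":0}

```text
time: 20.1
tool_pos: [0.5408, 0.356, 0.0321]
ee_rot: [[-0.962, 0.274, -0.005], [0.274, 0.962, -0.002], [0.004, -0.003, -1.0]]
wrist_force: [-0.3, -0.2, -1.2]
finger_gap: 0.0617
gripper_force: 44.2
```

Call:
carry_out:
  deltas:
    - {"dx":0,"dy":0,"dz":-0.5,"yaw":0}
    - {"dx":0,"dy":0,"dz":-0.8,"yaw":0}
    - {"dx":0,"dy":0,"dz":-0.95,"yaw":0}
    - {"dx":0,"dy":0,"dz":-0.95,"yaw":0}
    - {"dx":0,"dy":0,"dz":-0.95,"yaw":0}

```text
time: 20.72
tool_pos: [0.5428, 0.358, 0.0072]
ee_rot: [[-0.962, 0.272, 0.001], [0.272, 0.962, 0.0], [-0.001, 0.001, -1.0]]
wrist_force: [0.7, 1.4, -1.6]
finger_gap: 0.0611
gripper_force: 44.2
```

Call:
carry_out:
  deltas:
    - {"dx":0,"dy":0,"dz":0,"yaw":0}
    - {"dx":0,"dy":0,"dz":0,"yaw":0}
    - {"dx":0,"dy":0,"dz":0.5,"yaw":0}
    - {"dx":0,"dy":0,"dz":1.5,"yaw":0}
    - {"dx":0,"dy":0,"dz":3.0,"yaw":0}
  grip: 0.9

```text
time: 21.35
tool_pos: [0.5416, 0.3574, 0.0975]
ee_rot: [[-0.962, 0.272, -0.002], [0.272, 0.962, -0.001], [0.002, -0.001, -1.0]]
wrist_force: [0.6, -0.3, 0.8]
finger_gap: 0.0768
gripper_force: 0.0
```

Call:
carry_out:
  deltas:
    - {"dx":-0.6,"dy":-0.9,"dz":0.2,"yaw":1}
    - {"dx":-1.2,"dy":-1.8,"dz":0.2,"yaw":2}
    - {"dx":-1.8,"dy":-2.7,"dz":0.2,"yaw":3}
    - {"dx":-2.4,"dy":-3.6,"dz":0.2,"yaw":4}
    - {"dx":-2.9,"dy":-4.4,"dz":0.2,"yaw":5}
  grip: 1

```text
time: 21.98
tool_pos: [0.4552, 0.2251, 0.1041]
ee_rot: [[-0.824, -0.567, 0.002], [-0.567, 0.824, 0.0], [-0.001, -0.001, -1.0]]
wrist_force: [0.3, 0.6, 0.5]
finger_gap: 0.0853
gripper_force: 0.0
```

Call:
carry_out:
  deltas:
    - {"dx":-0.24,"dy":-0.28,"dz":-0.5,"yaw":1}
    - {"dx":-0.24,"dy":-0.28,"dz":-1.0,"yaw":1}
    - {"dx":-0.24,"dy":-0.28,"dz":-2.0,"yaw":1}
    - {"dx":-0.24,"dy":-0.28,"dz":-3.0,"yaw":1}
    - {"dx":-0.24,"dy":-0.28,"dz":-3.35,"yaw":1}

```text
time: 22.6
tool_pos: [0.4473, 0.2175, 0.0008]
ee_rot: [[-0.719, -0.695, -0.003], [-0.695, 0.719, -0.001], [0.002, 0.001, -1.0]]
wrist_force: [-0.1, 0.2, 0.1]
finger_gap: 0.0854
gripper_force: 0.0
```

Call:
carry_out:
  deltas:
    - {"dx":0,"dy":0,"dz":0,"yaw":0}
    - {"dx":0,"dy":0,"dz":0,"yaw":0}
    - {"dx":0,"dy":0,"dz":0,"yaw":0}
    - {"dx":0,"dy":0,"dz":0,"yaw":0}
    - {"dx":0,"dy":0,"dz":0,"yaw":0}
  grip: 0

```text
time: 23.22
tool_pos: [0.449, 0.2176, 0.0032]
ee_rot: [[-0.717, -0.697, 0.002], [-0.697, 0.717, 0.0], [-0.001, -0.001, -1.0]]
wrist_force: [-0.7, 0.2, 6.3]
finger_gap: 0.0616
gripper_force: 44.2
```

Run:
```python
from h import *
np.set_printoptions(precision=4,suppress=True)
T=cal("top");p,d=ctrl.camera("top")
for c in blobs(red(p),40):print(np.round(cen(c)),onplane(T,[cen(c)],.027)[0])
print(ctrl.sense()["tool_pos"])
```

```text
[148. 254.] [0.4913 0.4111 0.027 ]
[174. 230.] [0.5426 0.358  0.027 ]
[322. 191.] [0.6312 0.0491 0.027 ]
[0.449  0.2177 0.0032]
```

Call:
carry_out:
  deltas:
    - {"dx":0,"dy":0,"dz":1.2,"yaw":0}
    - {"dx":0,"dy":0.2,"dz":2.4,"yaw":0}
    - {"dx":0.3,"dy":1.4,"dz":2.5,"yaw":0}
    - {"dx":0.6,"dy":2.8,"dz":2.5,"yaw":0}
    - {"dx":0.79,"dy":4.0,"dz":2.5,"yaw":0}

```text
time: 23.9
tool_pos: [0.4722, 0.3386, 0.0775]
ee_rot: [[-0.717, -0.697, 0.0], [-0.697, 0.717, 0.0], [-0.0, -0.0, -1.0]]
wrist_force: [0.4, 0.1, -1.1]
finger_gap: 0.0618
gripper_force: 44.2
```

Call:
carry_out:
  deltas:
    - {"dx":0,"dy":0.1,"dz":0,"yaw":0}
    - {"dx":0,"dy":0.1,"dz":0,"yaw":0}
    - {"dx":0,"dy":0.1,"dz":-0.5,"yaw":0}
    - {"dx":0,"dy":0.1,"dz":-1.2,"yaw":0}
    - {"dx":0,"dy":0.1,"dz":-1.4,"yaw":0}

```text
time: 24.52
tool_pos: [0.4704, 0.3388, 0.0331]
ee_rot: [[-0.718, -0.696, -0.004], [-0.696, 0.718, -0.002], [0.004, 0.001, -1.0]]
wrist_force: [-0.1, 0.6, -1.9]
finger_gap: 0.0618
gripper_force: 44.2
```

Call:
carry_out:
  deltas:
    - {"dx":0,"dy":0,"dz":-0.5,"yaw":0}
    - {"dx":0,"dy":0,"dz":-0.8,"yaw":0}
    - {"dx":0,"dy":0,"dz":-0.95,"yaw":0}
    - {"dx":0,"dy":0,"dz":-0.95,"yaw":0}
    - {"dx":0,"dy":0,"dz":-0.95,"yaw":0}

```text
time: 25.15
tool_pos: [0.4722, 0.3406, 0.0072]
ee_rot: [[-0.717, -0.697, 0.001], [-0.697, 0.717, 0.0], [-0.001, -0.0, -1.0]]
wrist_force: [-0.4, -0.2, -0.4]
finger_gap: 0.0615
gripper_force: 44.2
```

Call:
carry_out:
  deltas:
    - {"dx":0,"dy":0,"dz":0,"yaw":0}
    - {"dx":0,"dy":0,"dz":0,"yaw":0}
    - {"dx":0,"dy":0,"dz":0.5,"yaw":0}
    - {"dx":0,"dy":0,"dz":1.5,"yaw":0}
    - {"dx":0,"dy":0,"dz":3.0,"yaw":0}
  grip: 0.9

```text
time: 25.78
tool_pos: [0.4711, 0.34, 0.0977]
ee_rot: [[-0.717, -0.697, -0.002], [-0.697, 0.717, -0.001], [0.002, 0.001, -1.0]]
wrist_force: [-0.3, -0.1, 0.5]
finger_gap: 0.0768
gripper_force: 0.0
```

Call:
carry_out:
  deltas:
    - {"dx":0,"dy":-1.5,"dz":1,"yaw":0}
    - {"dx":0,"dy":-3.0,"dz":2,"yaw":0}
    - {"dx":0,"dy":-4.5,"dz":3,"yaw":0}
    - {"dx":0,"dy":-6,"dz":3,"yaw":0}
    - {"dx":0,"dy":-6,"dz":3,"yaw":0}

```text
time: 26.4
tool_pos: [0.4726, 0.1581, 0.1887]
ee_rot: [[-0.72, -0.694, 0.003], [-0.694, 0.72, -0.0], [-0.002, -0.002, -1.0]]
wrist_force: [-0.3, -0.2, 0.6]
finger_gap: 0.0767
gripper_force: 0.0
```

Run:
```python
from h import *
np.set_printoptions(precision=4,suppress=True)
T=cal("top");p,d=ctrl.camera("top");H=cloud(T,d)[...,2]
for c in blobs(red(p),40):
    x,y=map(int,cen(c));w=onplane(T,[cen(c)],.027)[0];print(np.round(cen(c)),w,"z",np.median(H[y-6:y+7,x-6:x+7]),"r tin",np.hypot(*(w[:2]-[.502,.37])))
m=green(p)&(H>.015)&(H<.04)
for c in blobs(m,150):
    w=onplane(T,c[:,0],.022)[:,:2].astype(np.float32);r=cv2.minAreaRect(w)
    q=np.array(r[0])-[.6494,-.0228];print("soap",r,"off x,y tray",q@[.970,.242],q@[-.242,.970],"z med",np.median(H[m]),"10/90",np.percentile(H[m],[10,90]))
cv2.imwrite("pics/t9.png",cv2.resize(p[130:310,120:420],None,fx=2.6,fy=2.6,interpolation=cv2.INTER_CUBIC)[:,:,::-1])
```

```text
[181. 264.] [0.4716 0.3407 0.027 ] z 0.027599641198511327 r tin 0.04219642677387852
[148. 254.] [0.4913 0.4111 0.027 ] z 0.02787664351266761 r tin 0.042477525830992645
[174. 230.] [0.5426 0.358  0.027 ] z 0.028016714383172436 r tin 0.042294939625529396
[322. 191.] [0.6312 0.0491 0.027 ] z 0.027340807873667883 r tin 0.3459612072214238
soap ((0.649125874042511, -0.023375242948532104), (0.06585073471069336, 0.03918522968888283), 14.7428560256958) off x,y tray -0.0004051109723090903 -0.0004916471783638047 z med 0.023339693667333572 10/90 [0.0191 0.0266]
```

View pics/t9.png

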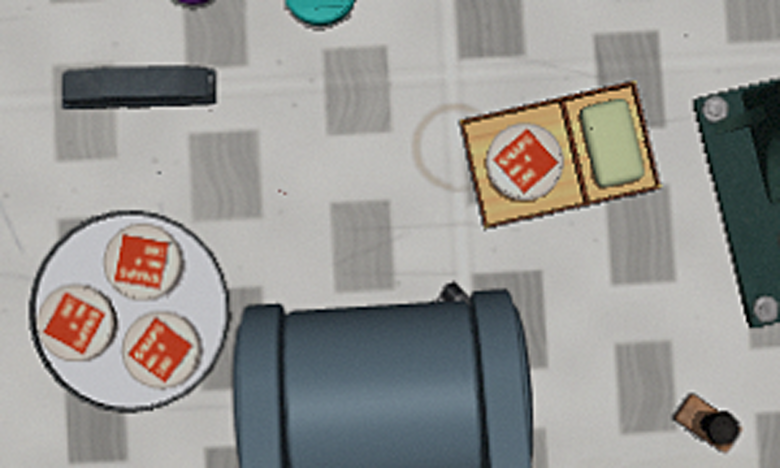

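The picture shows three tins in the round tin at (144,262), (77,322) and (162,349). The tray tin is at (525,162) and the soap at (612,142). The stapler and stamp have not moved.

```bash
python3 -c "
from station import ctrl
print(ctrl.job_done())"
```

```text
the job is handed in; nothing more can be done
None
```

Both kits are packed and the job is handed in. Three snap tins lie flat in the round tin, about 42 mm from its centre. The fourth is in the tray's larger compartment and the soap in the smaller, each measured within 1 mm of centre; the stapler and stamp were left where they stood. The verdict was not shown.

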